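# Build up the tin-throwing pyramid

## Task

Set up the tin-throwing game: leave the bottom row of three tins standing where it is on the wooden board and build the pyramid on it. Stand the two other large tins upright in the second row, each bridging one gap and resting evenly on the two tins below, in line with the row; then stand the small tin upright on top, across the gap between those two. Set the tins down rather than dropping them, do not knock any over, and leave the bead tub and the brush pot where they are.

Things in the scene. Friction and masses are not known exactly. Their poses are not given: they have to be found in the camera images.
- board_top (a point): low pine board on two battens, fixed to the table, 140 x 320 mm, its top 40 mm above the table; point at the middle of its top face; x is across the board (140 mm), y along its length (320 mm), which is the direction of the bottom row, z up. The middle tin of the row stands near this point
- base0_center (a point): bottom-row tin, at the board's +y end, standing on the board: empty plain steel food tin, 65 mm diameter, 100 mm high, rolled rims, closed flat end up, about 55 g; point at its centre, 50 mm above its underside; z is the tin's axis (up). Neighbours in the row stand about 82 mm apart centre to centre (gap about 17 mm), each within about 2 mm of even spacing and of the board's centre line
- base1_center (a point): bottom-row tin, in the middle, standing on the board: empty plain steel food tin, 65 mm diameter, 100 mm high, rolled rims, closed flat end up, about 55 g; point at its centre, 50 mm above its underside; z is the tin's axis (up). Neighbours in the row stand about 82 mm apart centre to centre (gap about 17 mm), each within about 2 mm of even spacing and of the board's centre line
- base2_center (a point): bottom-row tin, at the board's -y end, standing on the board: empty plain steel food tin, 65 mm diameter, 100 mm high, rolled rims, closed flat end up, about 55 g; point at its centre, 50 mm above its underside; z is the tin's axis (up). Neighbours in the row stand about 82 mm apart centre to centre (gap about 17 mm), each within about 2 mm of even spacing and of the board's centre line
- tin_a_center (a point): large loose tin for the second row, standing on the table (the two are alike, either may go in either place): empty plain steel food tin, 65 mm diameter, 100 mm high, rolled rims, closed flat end up, about 55 g; point at its centre, 50 mm above its underside; z is the tin's axis (up)
- tin_b_center (a point): large loose tin for the second row, standing on the table (the two are alike, either may go in either place): empty plain steel food tin, 65 mm diameter, 100 mm high, rolled rims, closed flat end up, about 55 g; point at its centre, 50 mm above its underside; z is the tin's axis (up)
- tin_small_center (a point): small loose tin for the top, standing on the table: empty plain steel tin, 52 mm diameter, 70 mm high, rolled rims, closed flat end up, about 35 g; point at its centre, 35 mm above its underside; z is the tin's axis (up)
- bead_tub: bystander: round clear tub of coloured beads with a white lid, 122 mm diameter, 74 mm high; origin at the centre of its underside
- brush_pot: bystander: white pot, 80 mm diameter, 100 mm high, with pencils and brushes standing in it up to about 190 mm; origin at the centre of its underside

How it is judged:
On the way, in this order (a step that is already met when the one before it is completed fails the run):
1. both large tins stand in the second row, each across one gap of the bottom row (((horizontal distance between tin_a_center and base0_center below 0.054 m and horizontal distance between each of tin_a_center, tin_b_center and base1_center below 0.054 m and x of tin_a_center in the frame of board_top between -0.015 and 0.015 m and height (world z) of tin_a_center between 0.18 and 0.2 m and angle between each of tin_a_center, tin_b_center's own z axis and vertical below 0.1 rad and horizontal distance between tin_b_center and base2_center below 0.054 m and x of tin_b_center in the frame of board_top between -0.015 and 0.015 m and height (world z) of tin_b_center between 0.18 and 0.2 m) or (horizontal distance between tin_b_center and base0_center below 0.054 m and horizontal distance between each of tin_b_center, tin_a_center and base1_center below 0.054 m and x of tin_b_center in the frame of board_top between -0.015 and 0.015 m and height (world z) of tin_b_center between 0.18 and 0.2 m and angle between each of tin_b_center, tin_a_center's own z axis and vertical below 0.1 rad and horizontal distance between tin_a_center and base2_center below 0.054 m and x of tin_a_center in the frame of board_top between -0.015 and 0.015 m and height (world z) of tin_a_center between 0.18 and 0.2 m))), for 0.2 s.
2. the small tin stands on top, across the gap of the second row (horizontal distance between tin_small_center and tin_a_center below 0.056 m and horizontal distance between tin_small_center and tin_b_center below 0.056 m and x of tin_small_center in the frame of board_top between -0.015 and 0.015 m and height (world z) of tin_small_center between 0.265 and 0.285 m and angle between tin_small_center's own z axis and vertical below 0.1 rad), for 0.2 s.
At the end, for the whole second after the job is handed in: Second row: large tins upright (0.1 rad), one per gap, centres under 54 mm (horizontally) from both tins below; small tin upright on them, under 56 mm from both; all three within 15 mm of the board's centre line. Bottom tins upright, within 15 mm of their start. All at rest (all of step 2 and ((horizontal distance between tin_a_center and base0_center below 0.054 m and horizontal distance between each of tin_a_center, tin_b_center and base1_center below 0.054 m and x of tin_a_center in the frame of board_top between -0.015 and 0.015 m and height (world z) of tin_a_center between 0.18 and 0.2 m and angle between each of tin_a_center, tin_b_center's own z axis and vertical below 0.1 rad and horizontal distance between tin_b_center and base2_center below 0.054 m and x of tin_b_center in the frame of board_top between -0.015 and 0.015 m and height (world z) of tin_b_center between 0.18 and 0.2 m) or (horizontal distance between tin_b_center and base0_center below 0.054 m and horizontal distance between each of tin_b_center, tin_a_center and base1_center below 0.054 m and x of tin_b_center in the frame of board_top between -0.015 and 0.015 m and height (world z) of tin_b_center between 0.18 and 0.2 m and angle between each of tin_b_center, tin_a_center's own z axis and vertical below 0.1 rad and horizontal distance between tin_a_center and base2_center below 0.054 m and x of tin_a_center in the frame of board_top between -0.015 and 0.015 m and height (world z) of tin_a_center between 0.18 and 0.2 m)) and distance of each of base0_center, base1_center, base2_center from where it was at the start of the episode below 0.015 m and angle between each of base0_center, base1_center, base2_center's own z axis and vertical below 0.1 rad and linear speed of each of base0, base1, base2, tin_a, tin_b, tin_small below 0.02 m/s); the robot touches nothing.
It fails at once if a tin is dropped (falls free of the fingers from more than about 10 mm) ((contact force between the fingers and tin_a below 0.01 N and linear speed of tin_a above 0.45 m/s) or (contact force between the fingers and tin_b below 0.01 N and linear speed of tin_b above 0.45 m/s) or (contact force between the fingers and tin_small below 0.01 N and linear speed of tin_small above 0.45 m/s)).
It fails at once if a tin is knocked over (leans more than 0.7 rad) (angle between any of base0_center, base1_center, base2_center, tin_a_center, tin_b_center, tin_small_center's own z axis and vertical above 0.7 rad).
It fails at once if the bead tub or the brush pot is pushed more than 20 mm (distance of any of bead_tub, brush_pot from where it was at the start of the episode above 0.02 m).
It also fails if it takes over 64 s, if anything falls off the work surface, if the arm or the gripper's body presses on something with over 40 N, if the wrist force passes 120 N, or if a joint passes its speed limit or range.

## Robot

A 6-joint arm with a two-finger parallel gripper is mounted at the origin on the work surface. World frame = base frame: x ahead of the robot, y to its left, z up, the work surface at z = 0. Lengths are in m, angles in rad, forces in N, time in s.
With the tool pointing down it reaches from about 0.25 to 0.775 m from the base axis. Payload 8.9 kg.
Tool frame: the origin (TCP) lies midway between the tips of the shut fingers; the grasp point (between the pads) lies 19 mm behind it; z points along the fingers, y is the line along which they close (so a half turn about z gives the same grasp; the last joint's range is limited). The gripper opens to 85 mm and grips with 20 to 120 N. Pads are 22 mm wide; open, the fingers measure 114 mm over their backs; the gripper's body (76 mm by 85 mm) begins 54 mm behind the grasp point. The pads swing forward as they close: fully open they stand 13 mm farther back than shut.
Start: joints at [-1.467, 0.291, -0.153, 1.127, 0, 1.431], TCP at [0.126, -0.51, 0.231] pointing down, gripper open.
Joint ranges: [-2.52, 2.52], [-0.91, 1.74], [-1.3, 1.37], [-1.96, 2.02], [-1.52, 1.47], [-3.14, 3.14]. Speed limits (rad/s): [2.22, 2.22, 2.79, 3.14, 3.14, 3.14].

## Interface

Orientations are given as a unit quaternion [x, y, z, w].
In Python, from cell import env, viewer, sign_off, spotter gives the robot as it stands. The module is installed in compiled form; this text tells all that it offers.
- The arm moves only by the shell command python3 -m creep 'ROWS' [OPENING] [FORCE]. ROWS is JSON, a list of rows, each a list of 2 entries, a list of its own where there are three numbers: the shift along the tool's x, y, z scaled (see below), then the turn, a rotation vector about the tool's x, y, z scaled (see below). In form: [[[x, y, z], [rx, ry, rz]], ...]. A call has 1 to 20 rows; each row is the pose to reach, as a shift and turn from the pose commanded when the call began, along the tool's axes at that moment; what a row does not reach only later rows make up. The controller multiplies each number of a shift by 0.3 m and each number of a turn by 0.5 rad. A row lasts 1/10 s, in which the tool goes at most 50 mm and 8.59 degrees, less where a joint would pass 70% of its speed; a pose out of reach is approached as far as the arm can. A call with a number of a shift or a turn outside -1 to 1 is refused whole. A call with a gripper value outside its range is refused whole. OPENING is the closure, from -1 (fully open) to 1 (shut), set as the call begins (- or left out, the last holds). The fingers move at their own pace and stop on an object; FORCE is the grip in N (left out, the last holds). Time passes only in rows, so rows that repeat a pose let the fingers close. It gives the time, the measured TCP pose, the force, the opening and the grip force at its end, in the units of the state.
- env.read_state(): the state, without advancing time (a new reading comes with each control period).
- viewer.get_image(name): name is "scene" or "top" or "wrist"; returns the picture (480x640x3 uint8, red, green, blue); there is no depth.
- viewer.camera_info(name): a dict with "intrinsics" (3x3 intrinsics, pixels), "dist_coeffs" ([k1, k2, p1, p2, k3] as OpenCV has them; the pictures are not rectified), "extrinsics" (4x4, takes a point from camera to world coordinates); the wrist camera has in their place "mount" (4x4, takes a point from camera to tool coordinates, whose origin is the TCP and whose axes are the flange's). Camera axes: x right, y down, z forward; pixel columns grow to the right and rows downward; lengths in m; the calibration is good to about 2 mm. A picture is of the moment at which its call begins: read the wrist's pose just before it. camera_info takes no time and is no camera call.
- sign_off(): hands the job in; it is judged then, once.
Trained networks look in the newest picture that a camera, given by its name, has taken for a name from the list of things; names that differ only in an ending like _2 or _b are one class to them, and where a whole thing is asked for, a point or a joint stands for the part that bears it (a point fixed in the world has none). Each returns a list of dicts, best first, with "conf" (0 to 1); they miss things now and then, are a little off and sometimes report something else, mostly with a low value. They report only what shows in the picture. A call takes as long as a camera call.
- spotter.outline_of(camera, label): "pixels" (480x640 bool, what is visible of it).
- spotter.tip_of(camera, label): "xyz" ([x, y, z] in m, in world coordinates, good to about 4 mm: a listed point, or the origin of a listed thing).
The state is a dict: "time": time; "joints": joint angles; "joint_vel": joint speeds; "joint_efforts": joint torques, N m; "tcp_pos": TCP position; "tcp_rot": TCP orientation; "wrist_force": force on the tool from outside, world axes, zero at the start; "moment": the same for the moment, N m; "opening": finger opening in m; "grasp_force": force on a finger pad.
Only numpy, scipy, OpenCV 4.12 (cv2) and the standard library are available. Lean on these libraries where they do the work, as an engineer would, in place of code of your own. Each camera call takes 0.05 s, during which the arm holds its last target. There are 200 camera calls.

## Working session

There is one attempt and no reset: what is moved stays moved. The work goes in short steps, Python scripts to look and compute and a shell command to move; the robot and the scene stay as the last step left them, time stands still between calls to the robot, and variables do not carry over. Pictures are saved under pics/ and viewed, at most 10 in all, crops included, and the job is handed in when it is done.

```bash
mkdir -p pics; cat > h.py <<'E'
import numpy as np, cv2
from scipy.spatial.transform import Rotation as R
from cell import env, viewer, sign_off, spotter
def snap(n,f):
    im=viewer.get_image(n); cv2.imwrite(f'pics/{f}.png',im[:,:,::-1]); return im
def st():
    s=env.read_state(); r=R.from_quat(s['tcp_rot'])
    print('t',round(s['time'],2),'tcp',np.round(s['tcp_pos'],4),'open',round(s['opening'],4)); print(np.round(r.as_matrix(),3)); return s,r
def togo(target):
    s,r=st(); d=np.array(target)-s['tcp_pos']; print('shift units',np.round(r.inv().apply(d)/0.3,3))
E
python3 - <<'E'
from h import *
a=snap('scene','s0');b=snap('top','t0')
cv2.imwrite('pics/both.png',cv2.resize(np.hstack([a,b])[:,:,::-1],(800,300)))
st()
for c in ['top','scene']:
  for l in ['board_top','base0_center','base1_center','base2_center','tin_a_center','tin_small_center','bead_tub','brush_pot']:
    print(c,l,[(round(d['conf'],2),np.round(d['xyz'],3).tolist()) for d in spotter.tip_of(c,l)][:6])
E
```

```text
t 0.1 tcp [ 0.1262 -0.5092  0.2308] open 0.0852
[[ 0.971  0.24  -0.   ]
 [ 0.24  -0.971  0.001]
 [ 0.    -0.001 -1.   ]]
top board_top [(0.58, [0.563, -0.116, 0.04])]
top base0_center [(0.82, [0.537, -0.037, 0.088])]
top base1_center [(0.85, [0.562, -0.113, 0.087])]
top base2_center [(0.65, [0.587, -0.192, 0.091])]
top tin_a_center [(0.63, [0.488, 0.306, 0.048])]
top tin_small_center [(0.88, [0.625, 0.175, 0.038])]
top bead_tub [(0.8, [0.716, 0.348, -0.002])]
top brush_pot [(0.56, [0.554, 0.527, 0.001])]
scene board_top [(0.77, [0.563, -0.111, 0.038])]
scene base0_center [(0.7, [0.532, -0.037, 0.092]), (0.5, [0.446, 0.151, 0.051])]
scene base1_center [(0.75, [0.554, -0.114, 0.091])]
scene base2_center [(0.74, [0.587, -0.192, 0.088])]
scene tin_a_center [(0.65, [0.487, 0.307, 0.057])]
scene tin_small_center [(0.91, [0.631, 0.178, 0.035])]
scene bead_tub [(0.84, [0.716, 0.354, -0.002])]
scene brush_pot [(0.76, [0.553, 0.526, 0.003])]
```

View pics/both.png

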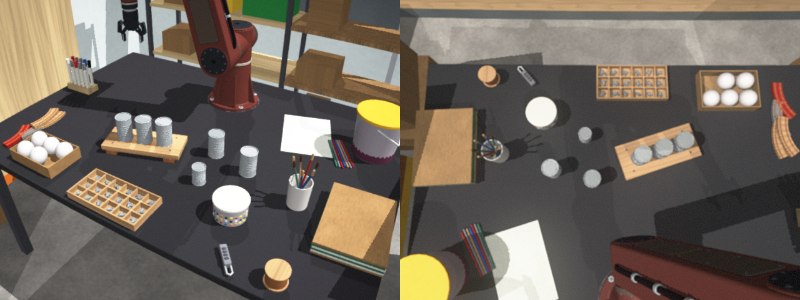

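The scene view shows the board with the three-tin row, two loose large tins and the small tin between the board and the pot and tub. In the top picture (combined image) the loose tins are at about (550,168), (592,178) and small at (585,134). The second loose large tin was reported at (0.446, 0.151). I'm setting out for it.

```bash
python3 -m creep '[[[0.78,-0.94,0],[0,0,-0.85]],[[0.78,-0.94,0],[0,0,-0.85]],[[0.78,-0.94,0],[0,0,-0.85]],[[0.78,-0.94,0],[0,0,-0.85]],[[0.78,-0.94,0],[0,0,-0.85]],[[0.78,-0.94,0],[0,0,-0.85]],[[0.78,-0.94,0],[0,0,-0.85]],[[0.78,-0.94,0],[0,0,-0.85]],[[0.78,-0.94,0],[0,0,-0.85]]]' -1 30
python3 -c "
from h import *
togo([.42,.09,.23])"
```

```text
time: 1.8
tcp_pos: [0.2862, -0.1777, 0.2315]
tcp_rot: [0.944, 0.33, 0.0, 0.0]
wrist_force: [0.9, -0.0, -0.3]
opening: 0.0854
grasp_force: 0.0
t 1.8 tcp [ 0.2862 -0.1777  0.2315] open 0.0854
[[ 0.783  0.622  0.001]
 [ 0.622 -0.783 -0.   ]
 [ 0.     0.    -1.   ]]
shift units [ 0.904 -0.421  0.005]
```

```bash
python3 -m creep '[[[0.9,-0.42,0],[0,0,-1]],[[0.9,-0.42,0],[0,0,-1]],[[0.9,-0.42,0],[0,0,-1]],[[0.9,-0.42,0],[0,0,-1]],[[0.9,-0.42,0],[0,0,-1]],[[0.9,-0.42,0],[0,0,-1]],[[0.9,-0.42,0],[0,0,-1]]]'
python3 - <<'E'
from h import *
snap('wrist','w1')
for l in ['tin_a_center','tin_small_center','base0_center']:
    print(l,[(round(d['conf'],2),np.round(d['xyz'],3).tolist()) for d in spotter.tip_of('wrist',l)][:6])
togo([.446,.151,.12])
E
```

```text
time: 2.5
tcp_pos: [0.4219, 0.09, 0.2312]
tcp_rot: [0.833, 0.553, 0.001, -0.0]
wrist_force: [0.8, 0.3, -0.1]
opening: 0.0854
grasp_force: 0.0
tin_a_center []
tin_small_center []
base0_center [(0.74, [0.534, -0.036, 0.091])]
t 2.7 tcp [0.4194 0.0853 0.2312] open 0.0853
[[ 0.393  0.919 -0.   ]
 [ 0.919 -0.393 -0.   ]
 [-0.001 -0.    -1.   ]]
shift units [ 0.236 -0.004  0.37 ]
```

View pics/w1.png

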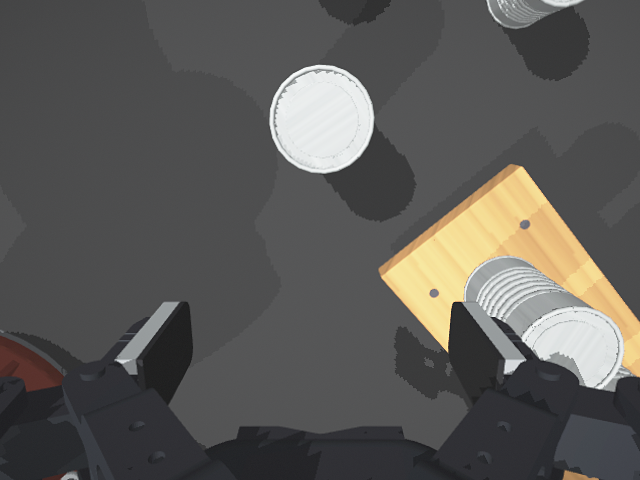

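The wrist view shows the loose tin's lid centred at about (322,119), with the board's +y end and base0 at the lower right.

```bash
cat >> h.py <<'E'
def hit(cam,uv,z,s=None):
    c=viewer.camera_info(cam); K=np.array(c['intrinsics']); D=np.array(c['dist_coeffs'])
    if cam=='wrist':
        T=np.eye(4); T[:3,:3]=R.from_quat(s['tcp_rot']).as_matrix(); T[:3,3]=s['tcp_pos']; T=T@np.array(c['mount'])
    else: T=np.array(c['extrinsics'])
    p=cv2.undistortPoints(np.array([[uv]],float),K,D)[0,0]; d=T[:3,:3]@[p[0],p[1],1]; o=T[:3,3]
    return o+d*(z-o[2])/d[2]
E
python3 - <<'E'
from h import *
s,_=st(); p=hit('wrist',(322,119),.1,s); print(p)
togo([p[0],p[1],.14])
E
```

```text
t 2.7 tcp [0.4194 0.0853 0.2312] open 0.0853
[[ 0.393  0.919 -0.   ]
 [ 0.919 -0.393 -0.   ]
 [-0.001 -0.    -1.   ]]
[0.44658727 0.14525454 0.1       ]
t 2.7 tcp [0.4194 0.0853 0.2312] open 0.0853
[[ 0.393  0.919 -0.   ]
 [ 0.919 -0.393 -0.   ]
 [-0.001 -0.    -1.   ]]
shift units [0.219 0.005 0.304]
```

```bash
python3 -m creep '[[[0.235,0,0.2],[0,0,-1]],[[0.235,0,0.2],[0,0,-1]],[[0.235,0,0.2],[0,0,-1]],[[0.235,0,0.3],[0,0,-1]],[[0.235,0,0.3],[0,0,-1]],[[0.235,0,0.46],[0,0,-1]],[[0.235,0,0.62],[0,0,-1]],[[0.235,0,0.62],[0,0,-1]],[[0.235,0,0.62],[0,0,-1]]]'
python3 -m creep '[[[0,0,0],[0,0,0]],[[0,0,0],[0,0,0]],[[0,0,0],[0,0,0]],[[0,0,0],[0,0,0]],[[0,0,0],[0,0,0]],[[0,0,0],[0,0,0]]]' 1 30
python3 - <<'E'
from h import *
snap('scene','s1')
b=[np.array(spotter.tip_of(c,'base1_center')[0]['xyz']) for c in ['scene']]; print(b)
togo([.5475,-.075,.26])
E
```

```text
time: 3.6
tcp_pos: [0.4472, 0.1505, 0.0465]
tcp_rot: [0.673, 0.74, -0.001, -0.0]
wrist_force: [0.1, 0.6, 0.7]
opening: 0.0851
grasp_force: 0.0
time: 4.2
tcp_pos: [0.4491, 0.1514, 0.0479]
tcp_rot: [0.672, 0.74, 0.001, 0.002]
wrist_force: [-1.7, -2.2, 11.2]
opening: 0.0647
grasp_force: 30.9
[array([ 0.5565, -0.1124,  0.0908])]
t 4.3 tcp [0.4491 0.1514 0.048 ] open 0.0649
[[-0.096  0.995  0.004]
 [ 0.995  0.096  0.   ]
 [-0.     0.004 -1.   ]]
shift units [-0.783  0.257 -0.705]
```

```bash
python3 -m creep '[[[0,0,-0.15],[0,0,0]],[[0,0,-0.3],[0,0,0]],[[0,0,-0.45],[0,0,0]],[[-0.1,0.03,-0.6],[0,0,-0.1]],[[-0.25,0.08,-0.7],[0,0,-0.2]],[[-0.4,0.13,-0.7],[0,0,-0.3]],[[-0.55,0.18,-0.7],[0,0,-0.4]],[[-0.68,0.22,-0.7],[0,0,-0.47]],[[-0.75,0.24,-0.7],[0,0,-0.47]],[[-0.783,0.25,-0.7],[0,0,-0.47]],[[-0.783,0.25,-0.7],[0,0,-0.47]],[[-0.783,0.25,-0.7],[0,0,-0.47]]]'
python3 - <<'E'
from h import *
snap('wrist','w2')
for l in ['base0_center','base1_center','base2_center']:
    print(l,[(round(d['conf'],2),np.round(d['xyz'],3).tolist()) for d in spotter.tip_of('wrist',l)][:6])
togo([.5464,-.0752,.189])
E
```

```text
time: 5.5
tcp_pos: [0.5442, -0.0741, 0.256]
tcp_rot: [0.58, 0.814, 0.0, 0.0]
wrist_force: [0.6, 0.4, -0.2]
opening: 0.0645
grasp_force: 34.2
base0_center []
base1_center []
base2_center []
t 5.7 tcp [ 0.5443 -0.074   0.2556] open 0.0641
[[-0.327  0.945  0.   ]
 [ 0.945  0.327  0.   ]
 [ 0.     0.    -1.   ]]
shift units [-0.006  0.005  0.222]
```

View pics/w2.png

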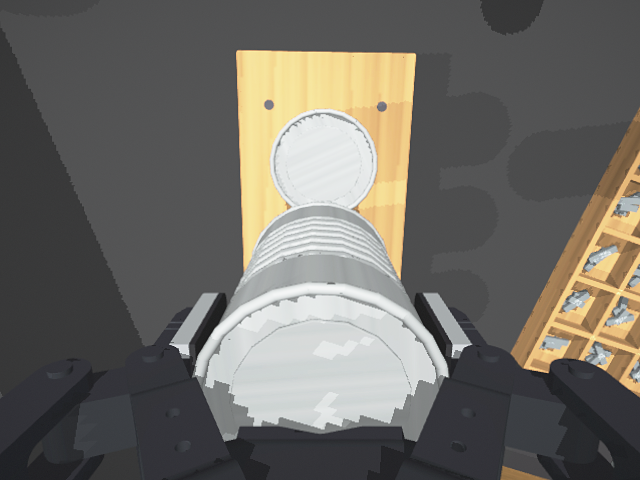

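The held tin is upright in the grip. Beyond it is base0's lid, centred at about (324,160), on the board (edges x≈237–415).

```bash
python3 - <<'E'
from h import *
s,_=st()
for uv,z in [((324,160),.14),((237,51),.04),((415,54),.04),((401,280),.04),((244,240),.04)]: print(np.round(hit('wrist',uv,z,s),4))
E
```

```text
t 5.7 tcp [ 0.5443 -0.074   0.2556] open 0.0641
[[-0.327  0.945  0.   ]
 [ 0.945  0.327  0.   ]
 [ 0.     0.    -1.   ]]
[ 0.533  -0.0332  0.14  ]
[0.4463 0.0143 0.04  ]
[0.5768 0.057  0.04  ]
[ 0.6365 -0.1196  0.04  ]
[ 0.4939 -0.1296  0.04  ]
```

```bash
python3 -m creep '[[[-0.004,0.006,0.05],[0,0,0]],[[-0.004,0.006,0.1],[0,0,0]],[[-0.004,0.006,0.15],[0,0,0]],[[-0.004,0.006,0.19],[0,0,0]],[[-0.004,0.006,0.205],[0,0,0]],[[-0.004,0.006,0.213],[0,0,0]],[[-0.004,0.006,0.218],[0,0,0]],[[-0.004,0.006,0.222],[0,0,0]],[[-0.004,0.006,0.222],[0,0,0]]]'
```

```text
time: 6.6
tcp_pos: [0.5469, -0.0758, 0.189]
tcp_rot: [0.581, 0.814, 0.0, 0.0]
wrist_force: [-0.1, -0.6, -0.6]
opening: 0.0642
grasp_force: 34.2
```

```bash
python3 -m creep '[[[0,0,0.003],[0,0,0]],[[0,0,0.005],[0,0,0]],[[0,0,0.007],[0,0,0]],[[0,0,0.007],[0,0,0]]]'
```

```text
time: 7.0
tcp_pos: [0.5471, -0.0759, 0.188]
tcp_rot: [0.581, 0.814, 0.0, 0.001]
wrist_force: [-2.9, -0.7, 11.3]
opening: 0.0646
grasp_force: 35.4
```

```bash
python3 -m creep '[[[0,0,-0.003],[0,0,0]],[[0,0,-0.003],[0,0,0]],[[0,0,-0.003],[0,0,0]],[[0,0,-0.003],[0,0,0]],[[0,0,-0.003],[0,0,0]],[[0,0,-0.003],[0,0,0]]]' -1
python3 -m creep '[[[0,0,-0.1],[0,0,0]],[[0,0,-0.2],[0,0,0]],[[0,0,-0.35],[0,0,0]],[[0,0,-0.4],[0,0,0]],[[0,0,-0.4],[0,0,0]],[[0,0,-0.4],[0,0,0]]]'
python3 - <<'E'
from h import *
snap('wrist','w3')
for c,l in [('scene','tin_a_center')]:
    viewer.get_image(c); print(l,[(round(d['conf'],2),np.round(d['xyz'],3).tolist()) for d in spotter.tip_of(c,l)][:6])
togo([.488,.306,.3])
E
```

```text
time: 7.6
tcp_pos: [0.5466, -0.0757, 0.1874]
tcp_rot: [0.581, 0.814, -0.0, -0.0]
wrist_force: [0.4, 0.6, -0.5]
opening: 0.0856
grasp_force: 0.0
time: 8.2
tcp_pos: [0.5466, -0.0757, 0.3069]
tcp_rot: [0.581, 0.814, -0.0, -0.0]
wrist_force: [-0.0, -0.5, 0.0]
opening: 0.0852
grasp_force: 0.0
tin_a_center []
t 8.35 tcp [ 0.546  -0.0755  0.3061] open 0.0858
[[-0.326  0.945 -0.002]
 [ 0.945  0.326  0.001]
 [ 0.001 -0.002 -1.   ]]
shift units [1.265 0.232 0.022]
```

View pics/w3.png

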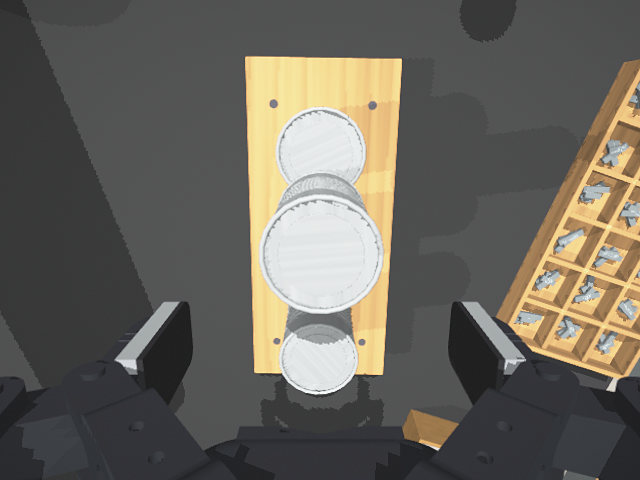

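Base0's lid is at (321,150), the placed tin's lid at (321,254) and base2's lid at (318,358). The placed tin is upright and in line with the row.

```bash
python3 - <<'E'
from h import *
s,_=st()
for uv,z in [((321,150),.14),((321,254),.24),((318,358),.14)]: print(np.round(hit('wrist',uv,z,s),4))
togo([.489,.270,.23])
E
```

```text
t 8.35 tcp [ 0.546  -0.0755  0.3061] open 0.0858
[[-0.326  0.945 -0.002]
 [ 0.945  0.326  0.001]
 [ 0.001 -0.002 -1.   ]]
[ 0.5321 -0.0333  0.14  ]
[ 0.5468 -0.0757  0.24  ]
[ 0.5836 -0.1903  0.14  ]
t 8.35 tcp [ 0.546  -0.0755  0.3061] open 0.0858
[[-0.326  0.945 -0.002]
 [ 0.945  0.326  0.001]
 [ 0.001 -0.002 -1.   ]]
shift units [1.151 0.196 0.255]
```

```bash
python3 -m creep '[[[0.15,0.03,0],[0,0,0]],[[0.3,0.06,0],[0,0,0]],[[0.45,0.09,0],[0,0,0]],[[0.6,0.12,0.05],[0,0,0]],[[0.75,0.15,0.1],[0,0,0]],[[0.88,0.17,0.2],[0,0,0]],[[0.95,0.18,0.25],[0,0,0]],[[0.95,0.18,0.25],[0,0,0]],[[0.95,0.18,0.25],[0,0,0]],[[0.95,0.18,0.25],[0,0,0]]]'
python3 - <<'E'
from h import *
s,_=st()
viewer.get_image('wrist')
o=spotter.outline_of('wrist','tin_a_center'); 
for d in o[:3]:
    v,u=np.nonzero(d['pixels']); print(d['conf'],u.min(),u.max(),v.min(),v.max())
print([(round(d['conf'],2),np.round(d['xyz'],3).tolist()) for d in spotter.tip_of('wrist','tin_a_center')][:6])
snap('wrist','w4')
togo([.4875,.3065,.046])
E
```

```text
time: 9.35
tcp_pos: [0.5053, 0.2106, 0.2329]
tcp_rot: [0.581, 0.814, 0.0, 0.0]
wrist_force: [1.4, -0.6, 0.0]
opening: 0.0853
grasp_force: 0.0
t 9.35 tcp [0.5053 0.2106 0.2329] open 0.0853
[[-0.325  0.946  0.   ]
 [ 0.946  0.325 -0.   ]
 [-0.     0.    -1.   ]]
0.66 292 399 6 122
[]
t 9.55 tcp [0.5054 0.2106 0.233 ] open 0.0852
[[-0.325  0.946  0.001]
 [ 0.946  0.325  0.   ]
 [-0.     0.001 -1.   ]]
shift units [0.322 0.047 0.623]
```

View pics/w4.png

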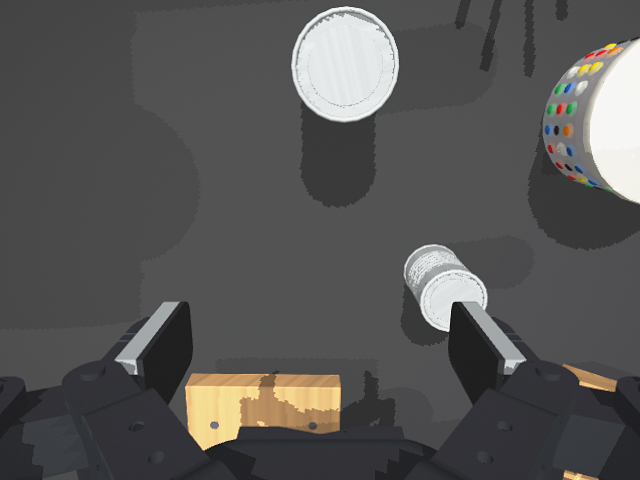

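The second loose tin's lid is centred at (345,65), the small tin's lid at about (454,300), and the bead tub is at the right edge.

```bash
python3 - <<'E'
from h import *
s,_=st(); p=hit('wrist',(345,65),.1,s); print(p, hit('wrist',(454,300),.07,s)); togo([p[0],p[1],.046])
E
```

```text
t 9.55 tcp [0.5054 0.2106 0.233 ] open 0.0852
[[-0.325  0.946  0.001]
 [ 0.946  0.325  0.   ]
 [-0.     0.001 -1.   ]]
[0.48856902 0.30698295 0.1       ] [0.62542806 0.17876928 0.07      ]
t 9.55 tcp [0.5054 0.2106 0.233 ] open 0.0852
[[-0.325  0.946  0.001]
 [ 0.946  0.325  0.   ]
 [-0.     0.001 -1.   ]]
shift units [0.322 0.051 0.623]
```

```bash
python3 -m creep '[[[0.15,0.02,0.1],[0,0,0]],[[0.27,0.04,0.2],[0,0,0]],[[0.322,0.05,0.3],[0,0,0]],[[0.322,0.05,0.3],[0,0,0]],[[0.322,0.05,0.4],[0,0,0]],[[0.322,0.05,0.52],[0,0,0]],[[0.322,0.05,0.6],[0,0,0]],[[0.322,0.05,0.623],[0,0,0]],[[0.322,0.05,0.623],[0,0,0]]]'
python3 -m creep '[[[0,0,0],[0,0,0]],[[0,0,0],[0,0,0]],[[0,0,0],[0,0,0]],[[0,0,0],[0,0,0]],[[0,0,0],[0,0,0]],[[0,0,0],[0,0,0]]]' 1 30
python3 -c "
from h import *
togo([.572,-.1515,.30])"
```

```text
time: 10.45
tcp_pos: [0.488, 0.3068, 0.046]
tcp_rot: [0.581, 0.814, -0.0, -0.0]
wrist_force: [-0.4, -0.4, -0.5]
opening: 0.0855
grasp_force: 0.0
time: 11.05
tcp_pos: [0.4889, 0.3078, 0.0476]
tcp_rot: [0.581, 0.814, 0.001, 0.001]
wrist_force: [-0.1, -1.5, 6.8]
opening: 0.0646
grasp_force: 32.6
t 11.05 tcp [0.4889 0.3078 0.0476] open 0.0646
[[-0.326  0.945  0.003]
 [ 0.945  0.326  0.001]
 [-0.     0.003 -1.   ]]
shift units [-1.538 -0.234 -0.842]
```

```bash
python3 -m creep '[[[0,0,-0.15],[0,0,0]],[[0,0,-0.3],[0,0,0]],[[0,0,-0.45],[0,0,0]],[[-0.05,-0.01,-0.6],[0,0,0]],[[-0.13,-0.02,-0.73],[0,0,0]],[[-0.24,-0.04,-0.84],[0,0,0]],[[-0.36,-0.06,-0.94],[0,0,0]],[[-0.5,-0.08,-1],[0,0,0]],[[-0.65,-0.1,-1],[0,0,0]],[[-0.8,-0.12,-1],[0,0,0]],[[-0.95,-0.145,-1],[0,0,0]],[[-1,-0.152,-1],[0,0,0]]]'
python3 -c "
from h import *
togo([.572,-.1515,.345])"
```

```text
time: 12.25
tcp_pos: [0.5426, 0.0054, 0.3466]
tcp_rot: [0.582, 0.813, 0.0, 0.001]
wrist_force: [0.7, 1.1, -0.6]
opening: 0.0642
grasp_force: 34.0
t 12.25 tcp [0.5426 0.0054 0.3466] open 0.0642
[[-0.323  0.946  0.002]
 [ 0.946  0.323 -0.001]
 [-0.002  0.001 -1.   ]]
shift units [-0.527 -0.076  0.006]
```

```bash
python3 -m creep '[[[-0.15,-0.02,0],[0,0,0]],[[-0.3,-0.04,0],[0,0,0]],[[-0.43,-0.06,0],[0,0,0]],[[-0.5,-0.076,0],[0,0,0]],[[-0.527,-0.076,0],[0,0,0]],[[-0.527,-0.076,0],[0,0,0]],[[-0.527,-0.076,0],[0,0,0]]]'
python3 - <<'E'
from h import *
snap('wrist','w5')
togo([.572,-.1515,.190])
E
```

```text
time: 12.95
tcp_pos: [0.5722, -0.1467, 0.346]
tcp_rot: [0.58, 0.814, 0.0, 0.0]
wrist_force: [-1.4, 0.1, -0.9]
opening: 0.0644
grasp_force: 34.0
t 13.0 tcp [ 0.5721 -0.1465  0.346 ] open 0.0643
[[-0.327  0.945  0.   ]
 [ 0.945  0.327  0.   ]
 [ 0.     0.    -1.   ]]
shift units [-0.016 -0.006  0.52 ]
```

View pics/w5.png

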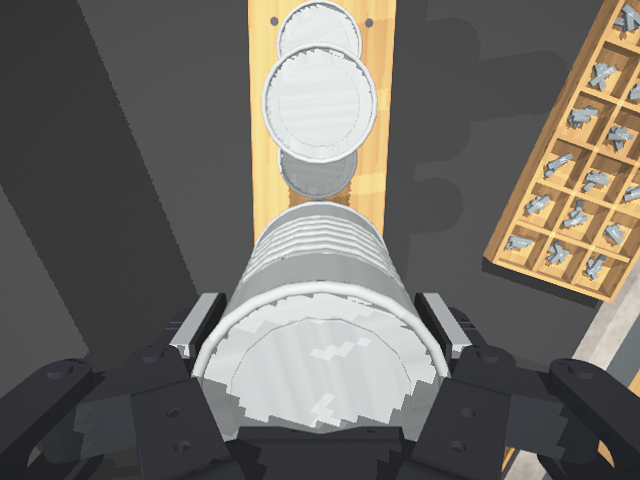

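The held tin sits straight in the grip. The placed tin's lid is at (320,104) and base1's lid is just below it at about (317,160), all in line.

```bash
python3 -m creep '[[[-0.016,-0.006,0.06],[0,0,0]],[[-0.016,-0.006,0.14],[0,0,0]],[[-0.016,-0.006,0.22],[0,0,0]],[[-0.016,-0.006,0.3],[0,0,0]],[[-0.016,-0.006,0.38],[0,0,0]],[[-0.016,-0.006,0.44],[0,0,0]],[[-0.016,-0.006,0.48],[0,0,0]],[[-0.016,-0.006,0.505],[0,0,0]],[[-0.016,-0.006,0.515],[0,0,0]],[[-0.016,-0.006,0.52],[0,0,0]],[[-0.016,-0.006,0.523],[0,0,0]],[[-0.016,-0.006,0.523],[0,0,0]]]'
```

```text
time: 14.2
tcp_pos: [0.5723, -0.1531, 0.1892]
tcp_rot: [0.581, 0.814, 0.0, 0.0]
wrist_force: [0.7, -0.4, -1.2]
opening: 0.0645
grasp_force: 34.0
```

```bash
python3 -m creep '[[[0,0,0.003],[0,0,0]],[[0,0,0.005],[0,0,0]],[[0,0,0.007],[0,0,0]],[[0,0,0.007],[0,0,0]]]'
```

```text
time: 14.6
tcp_pos: [0.5723, -0.1531, 0.1876]
tcp_rot: [0.581, 0.814, 0.0, 0.001]
wrist_force: [-2.0, 2.0, 6.5]
opening: 0.0646
grasp_force: 34.8
```

```bash
python3 -m creep '[[[0,0,-0.002],[0,0,0]],[[0,0,-0.002],[0,0,0]],[[0,0,-0.002],[0,0,0]],[[0,0,-0.002],[0,0,0]],[[0,0,-0.002],[0,0,0]],[[0,0,-0.002],[0,0,0]]]' -1
python3 -m creep '[[[0,0,-0.1],[0,0,0]],[[0,0,-0.2],[0,0,0]],[[0,0,-0.35],[0,0,0]],[[0,0,-0.5],[0,0,0]],[[0,0,-0.5],[0,0,0]],[[0,0,-0.5],[0,0,0]]]'
python3 - <<'E'
from h import *
s,_=st()
snap('wrist','w6')
togo([.6265,.1,.33])
E
```

```text
time: 15.2
tcp_pos: [0.572, -0.153, 0.1871]
tcp_rot: [0.581, 0.814, -0.0, -0.0]
wrist_force: [0.1, -0.1, 0.8]
opening: 0.0851
grasp_force: 0.0
time: 15.8
tcp_pos: [0.5726, -0.1532, 0.3381]
tcp_rot: [0.581, 0.814, 0.0, 0.001]
wrist_force: [-0.2, 0.5, -1.1]
opening: 0.0856
grasp_force: 0.0
t 15.8 tcp [ 0.5726 -0.1532  0.3381] open 0.0856
[[-0.326  0.945  0.002]
 [ 0.945  0.326 -0.001]
 [-0.001  0.002 -1.   ]]
t 15.85 tcp [ 0.572  -0.1529  0.3368] open 0.0858
[[-0.326  0.945 -0.   ]
 [ 0.945  0.326  0.   ]
 [ 0.    -0.    -1.   ]]
shift units [0.738 0.447 0.023]
```

View pics/w6.png

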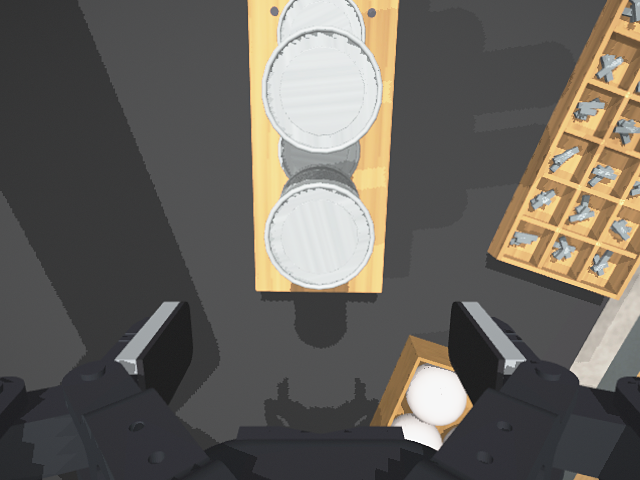

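Both second-row tins stand upright with their lids at (322,90) and (320,236), in line with the board. Now for the small tin.

```bash
python3 -m creep '[[[0.12,0.02,0],[0,0,0]],[[0.26,0.05,0],[0,0,0]],[[0.4,0.1,0],[0,0,0]],[[0.53,0.18,0],[0,0,0]],[[0.66,0.27,0],[0,0,0]],[[0.78,0.36,0.05],[0,0,0]],[[0.82,0.45,0.15],[0,0,0]],[[0.82,0.53,0.25],[0,0,0]],[[0.82,0.53,0.35],[0,0,0]],[[0.82,0.53,0.45],[0,0,0]],[[0.82,0.53,0.45],[0,0,0]],[[0.82,0.53,0.45],[0,0,0]]]'
python3 - <<'E'
from h import *
s,_=st()
im=viewer.get_image('wrist'); cv2.imwrite('pics/w7.png',im[:,:,::-1])
for d in spotter.outline_of('wrist','tin_small_center')[:2]:
    v,u=np.nonzero(d['pixels']); print(d['conf'],u.min(),u.max(),v.min(),v.max())
print([(round(d['conf'],2),np.round(d['xyz'],3).tolist()) for d in spotter.tip_of('wrist','tin_small_center')][:6])
togo([.626,.178,.024])
E
```

```text
time: 17.05
tcp_pos: [0.6414, 0.1313, 0.2017]
tcp_rot: [0.581, 0.814, -0.001, -0.001]
wrist_force: [-0.9, 0.1, -0.1]
opening: 0.0856
grasp_force: 0.0
t 17.05 tcp [0.6414 0.1313 0.2017] open 0.0856
[[-0.326  0.945 -0.002]
 [ 0.945  0.326 -0.   ]
 [ 0.001 -0.002 -1.   ]]
0.65 281 362 103 188
[]
t 17.2 tcp [0.643  0.1314 0.204 ] open 0.085
[[-0.326  0.945  0.003]
 [ 0.945  0.326  0.   ]
 [-0.001  0.003 -1.   ]]
shift units [ 0.166 -0.005  0.6  ]
```

View pics/w7.png

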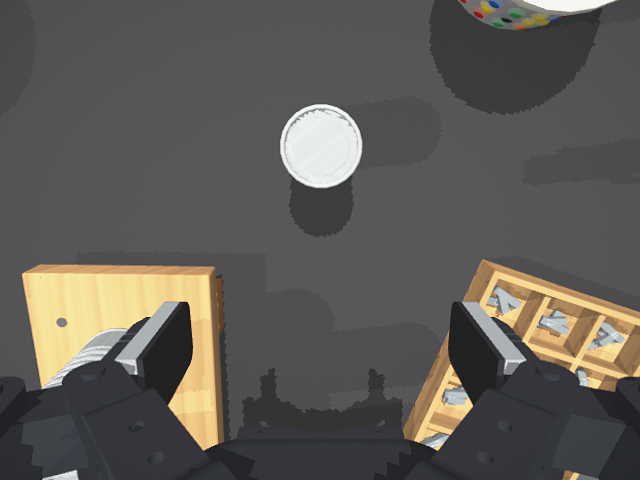

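The small tin's lid is at (321,146), centred between the fingers. The tub is well clear at the top right.

```bash
python3 - <<'E'
from h import *
s,_=st(); p=hit('wrist',(321,146),.07,s); print(p); togo([p[0],p[1],.026])
E
```

```text
t 17.2 tcp [0.643  0.1314 0.204 ] open 0.085
[[-0.326  0.945  0.003]
 [ 0.945  0.326  0.   ]
 [-0.001  0.003 -1.   ]]
[0.6281762  0.17823402 0.07      ]
t 17.2 tcp [0.643  0.1314 0.204 ] open 0.085
[[-0.326  0.945  0.003]
 [ 0.945  0.326  0.   ]
 [-0.001  0.003 -1.   ]]
shift units [0.164 0.003 0.593]
```

```bash
python3 -m creep '[[[0.1,0,0.1],[0,0,0]],[[0.165,0,0.2],[0,0,0]],[[0.165,0,0.3],[0,0,0]],[[0.165,0,0.35],[0,0,0]],[[0.165,0,0.45],[0,0,0]],[[0.165,0,0.54],[0,0,0]],[[0.165,0,0.58],[0,0,0]],[[0.165,0,0.59],[0,0,0]],[[0.165,0,0.59],[0,0,0]]]'
python3 -m creep '[[[0,0,0],[0,0,0]],[[0,0,0],[0,0,0]],[[0,0,0],[0,0,0]],[[0,0,0],[0,0,0]],[[0,0,0],[0,0,0]],[[0,0,0],[0,0,0]],[[0,0,0],[0,0,0]]]' 1 25
python3 -c "
from h import *
togo([.5595,-.1143,.34])"
```

```text
time: 18.1
tcp_pos: [0.6268, 0.1783, 0.0262]
tcp_rot: [0.581, 0.814, 0.0, 0.0]
wrist_force: [1.3, 0.1, 0.3]
opening: 0.0851
grasp_force: 0.0
time: 18.8
tcp_pos: [0.6269, 0.1784, 0.0265]
tcp_rot: [0.581, 0.814, 0.001, 0.001]
wrist_force: [-0.2, -0.8, 6.0]
opening: 0.0517
grasp_force: 25.4
t 18.8 tcp [0.6269 0.1784 0.0265] open 0.0517
[[-0.326  0.945  0.002]
 [ 0.945  0.326  0.   ]
 [-0.     0.002 -1.   ]]
shift units [-0.849 -0.528 -1.046]
```

```bash
python3 -m creep '[[[0,0,-0.12],[0,0,0]],[[0,0,-0.27],[0,0,0]],[[0,0,-0.42],[0,0,0]],[[0,0,-0.57],[0,0,0]],[[-0.04,-0.02,-0.7],[0,0,0]],[[-0.1,-0.06,-0.83],[0,0,0]],[[-0.18,-0.11,-0.93],[0,0,0]],[[-0.29,-0.18,-1],[0,0,0]],[[-0.41,-0.255,-1],[0,0,0]],[[-0.53,-0.33,-1],[0,0,0]],[[-0.65,-0.405,-1],[0,0,0]],[[-0.75,-0.468,-1],[0,0,0]],[[-0.82,-0.51,-1],[0,0,0]],[[-0.849,-0.528,-1],[0,0,0]],[[-0.849,-0.528,-1],[0,0,0]],[[-0.849,-0.528,-1],[0,0,0]],[[-0.849,-0.528,-1],[0,0,0]]]'
python3 - <<'E'
from h import *
snap('wrist','w8')
togo([.5595,-.1143,.268])
E
```

```text
time: 20.5
tcp_pos: [0.5596, -0.113, 0.3252]
tcp_rot: [0.58, 0.815, 0.0, -0.0]
wrist_force: [-0.2, 0.4, -0.3]
opening: 0.0514
grasp_force: 26.5
t 20.55 tcp [ 0.5596 -0.113   0.3252] open 0.0513
[[-0.327  0.945  0.   ]
 [ 0.945  0.327  0.   ]
 [ 0.     0.    -1.   ]]
shift units [-0.004 -0.002  0.191]
```

View pics/w8.png

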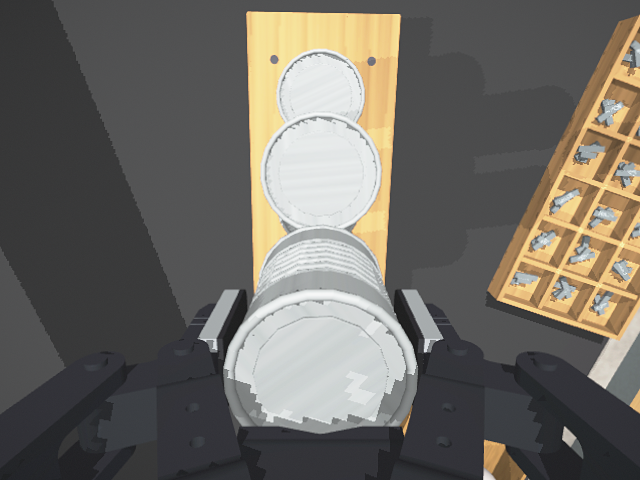

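The small tin is held straight (lid at about (321,365)), in line with the second-row tin at (320,172) and base0 at (320,92). Lowering it.

```bash
python3 -m creep '[[[-0.004,-0.002,0.04],[0,0,0]],[[-0.004,-0.002,0.09],[0,0,0]],[[-0.004,-0.002,0.135],[0,0,0]],[[-0.004,-0.002,0.165],[0,0,0]],[[-0.004,-0.002,0.18],[0,0,0]],[[-0.004,-0.002,0.187],[0,0,0]],[[-0.004,-0.002,0.19],[0,0,0]],[[-0.004,-0.002,0.19],[0,0,0]]]'
python3 -m creep '[[[0,0,0.002],[0,0,0]],[[0,0,0.004],[0,0,0]],[[0,0,0.006],[0,0,0]],[[0,0,0.006],[0,0,0]]]'
```

```text
time: 21.35
tcp_pos: [0.5594, -0.1155, 0.2686]
tcp_rot: [0.581, 0.814, 0.0, 0.0]
wrist_force: [-0.4, 0.3, 0.0]
opening: 0.0516
grasp_force: 26.5
time: 21.75
tcp_pos: [0.5592, -0.1156, 0.2665]
tcp_rot: [0.581, 0.814, 0.0, 0.0]
wrist_force: [0.5, 0.3, 0.3]
opening: 0.0514
grasp_force: 26.7
```

```bash
python3 -m creep '[[[0,0,0.002],[0,0,0]],[[0,0,0.004],[0,0,0]],[[0,0,0.004],[0,0,0]]]'
```

```text
time: 22.05
tcp_pos: [0.5594, -0.1156, 0.2665]
tcp_rot: [0.581, 0.814, 0.0, 0.001]
wrist_force: [-2.8, 1.6, 10.8]
opening: 0.0515
grasp_force: 27.5
```

```bash
python3 -m creep '[[[0,0,-0.002],[0,0,0]],[[0,0,-0.002],[0,0,0]],[[0,0,-0.002],[0,0,0]],[[0,0,-0.002],[0,0,0]],[[0,0,-0.002],[0,0,0]],[[0,0,-0.002],[0,0,0]],[[0,0,-0.002],[0,0,0]]]' -1
python3 -m creep '[[[0,0,-0.05],[0,0,0]],[[0,0,-0.15],[0,0,0]],[[0,0,-0.3],[0,0,0]],[[0,0,-0.45],[0,0,0]],[[0,0,-0.45],[0,0,0]],[[0,0,-0.45],[0,0,0]],[[0,0,-0.45],[0,0,0]],[[0,0,-0.45],[0,0,0]]]'
python3 - <<'E'
from h import *
a=snap('wrist','w9'); b=snap('scene','s9')
cv2.imwrite('pics/end.png',np.hstack([cv2.resize(a,(400,300)),cv2.resize(b[100:340,60:380],(400,300))])[:,:,::-1])
for l in ['tin_a_center','tin_small_center']: print([(round(d['conf'],2),np.round(d['xyz'],3).tolist()) for d in spotter.tip_of('scene',l)])
E
```

```text
time: 22.75
tcp_pos: [0.5591, -0.1155, 0.2658]
tcp_rot: [0.581, 0.814, -0.0, -0.0]
wrist_force: [0.2, -0.2, 0.3]
opening: 0.0853
grasp_force: 0.0
time: 23.55
tcp_pos: [0.5587, -0.1154, 0.3995]
tcp_rot: [0.581, 0.814, -0.0, -0.001]
wrist_force: [0.1, -0.6, -0.3]
opening: 0.0858
grasp_force: 0.0
[(0.89, [0.571, -0.152, 0.195]), (0.73, [0.56, -0.115, 0.041])]
[(0.82, [0.564, -0.116, 0.273])]
```

View pics/end.png

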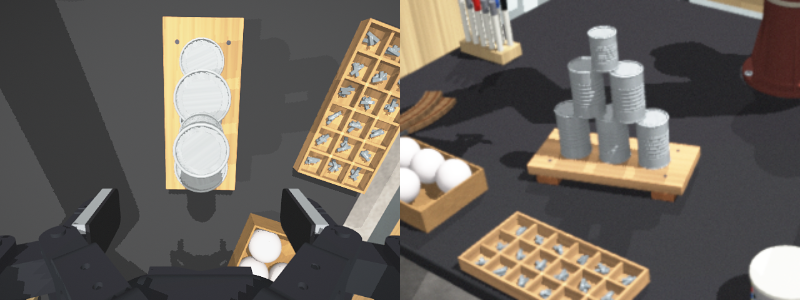

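The full pyramid is standing and upright: the small tin is on top at (603,47) in the right half, and the gripper is clear above it. Handing in.

```bash
python3 -c "
from h import *
print(sign_off())"
```

```text
the job is handed in; nothing more can be done
None
```

The pyramid is built and handed in at about 24 s: two large tins upright across the gaps, the small tin on top, nothing dropped or knocked over; `sign_off()` returned no verdict.

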